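# Lock the shaft of a bench dereeler

## Robot

A 6-joint arm with a two-finger parallel gripper is mounted at the origin on the work surface. World frame = base frame: x ahead of the robot, y to its left, z up, the work surface at z = 0. Lengths are in m, angles in degrees, forces in N, time in s.
With the tool pointing down it reaches from about 0.35 to 0.875 m from the base axis. Payload 4.2 kg.
Tool frame: the origin (TCP) lies between the finger pads; the fingertips stand 25 mm ahead of it and the grasp point (between the pads) lies 6 mm ahead of it (r.tips_ahead is the distance from the TCP to the fingertips, in m); z points along the fingers, y is the direction in which the jaws open and shut (so a half turn about z gives the same grasp; the last joint's range is limited). The gripper opens to 87 mm and grips with 3 to 60 N. Pads are 19 mm wide; open, the fingers measure 117 mm over their backs; the gripper's body (75 mm by 190 mm) begins 51 mm behind the grasp point.
Start: joints at [81.624, 22.042, 0.453, 0, -68.411, -14.817], TCP at [0.246, 0.574, 0.248] pointing down, gripper open.
Joint ranges: [-179.83, 179.83], [-69.29, 118.12], [-61.27, 80.66], [-181.25, 117.63], [-171.15, -9.14], [-177.46, 177.46]. Speed limits (degrees/s): [159.86, 159.86, 180, 180, 180, 180].

## Interface

Orientations are given as a 3x3 rotation matrix whose columns are the frame's x, y, z axes.
In Python, from station import r, vision, finish_job gives the robot as it stands.
- The arm moves only by the shell command python3 -m jog 'ROWS'. ROWS is a JSON object of lists of equal length, an entry for each row: "rot": the turn, a rotation vector about the world's x, y, z in degrees, a list of three; "delta_pos": the shift along the world's x, y, z in mm, a list of three; "grip": the opening in per cent of the stroke, from 0 (shut) to 100 (fully open). A call has 1 to 10 rows; each row shifts and turns the commanded pose from where the row before left it; what a row does not reach is not made up. A row lasts 1/12 s, in which the tool goes at most 41.7 mm and 7.16 degrees, less where a joint would pass 70% of its speed; a pose out of reach is approached as far as the arm can. A call with a gripper value outside its range is refused whole. The fingers move at their own pace and stop on an object; the grip force is fixed at half the most. Time passes only in rows, so rows that do not move let the fingers close. It gives the time, the measured TCP pose, the force and the opening at its end, in the units of the state.
- r.sense(): the state, without advancing time (a new reading comes with each control period).
- vision.capture(name): name is "scene" or "side" or "wrist"; returns a dict with "frame" (384x512x3 uint8, red, green, blue), "K" (3x3 intrinsics, pixels), "xyz" and "orientation" of the camera in the world. Camera axes: x right, y up, looking along -z (the intrinsics and any distortion apply to the point x, -y, -z); pixel columns grow to the right and rows downward; lengths in m; the calibration is good to about 2 mm. A picture is of the moment at which its call begins. There is no depth.
- finish_job(): hands the job in, once; it reports no verdict.
The state is a dict: "time_s": time; "joints": joint angles; "joint_velocities": joint speeds; "effort": joint torques, N m; "tcp_pos": TCP position; "ee_rot": TCP orientation; "wrist_force": force on the tool from outside, world axes, zero at the start; "moment": the same for the moment, N m; "gripper_width": opening from 0.0 (shut) to 1.0 (fully open).
Only numpy, scipy, OpenCV 4.12 (cv2) and the standard library are available. Lean on these libraries where they do the work, as an engineer would, in place of code of your own. Each camera call takes 0.05 s, during which the arm holds its last target. There are 200 camera calls.

## Task

Lock the shaft of the cable-reel stand: push the red paddle round with a fingertip until the slot of the aluminium disc lines up with the brass bar, then push the bar by its orange tab right through the disc until it is fully home in the keeper on the far side. Only push, with nothing gripped, leave the other things on the bench where they are, and finish clear of everything.

Things in the scene. Friction and masses are not known exactly. Their poses are not given: they have to be found in the camera images.
- stand: Fixed dereeler stand: grey base plate 325 x 190 x 10 mm, a red column with the bar's steel guide, a red post with the keeper. Origin on the bench under the shaft's axis; z up; x is the bar's line, from guide (-x) through the disc to keeper (+x). Plate x -200..125 mm. Guide: open channel 44 mm wide, x -186..-61, top at height 110. Keeper: 45 mm wide, x 52..112, top at 110.
- lock_disc (a joint): Angle of the shaft with its disc and reel. 0: the disc's slot lies along the stand's x axis, in line with the bar; pi is equally good (the slot runs right across); between these the disc blocks the bar. Grows counter-clockwise from above. Stops at -0.6 and 3.75. Starts at 0.5 to 2.64, paddle on the keeper's side. Stays where it is left (friction about 0.1 N m).
- disc_top (a point): Centre of the top face of the slotted aluminium disc (96 mm across, height 92 to 110 mm), on the upright shaft axis. x runs along the slot, z up. The slot is 17 mm wide, flared to 25 mm at both rims. Below the disc, on the same shaft, sits an empty orange reel, flanges 160 mm across, top at height 80 mm.
- paddle_mid (a point): Middle of the red paddle, an upright blade standing on the disc: radially 30 mm long (from 16 to 46 mm off the axis), 14 mm thick, from height 110 mm up to 144 mm. This point is 31 mm off the axis in the disc's -y direction, 126 mm above the bench; axes as disc_top, so its x axis is square to the blade's broad faces. Push either broad face.
- paddle_front: Broad face layer (5 mm) of the paddle on its +x side (disc's axes), origin mid-layer.
- paddle_rear: Broad face layer (5 mm) of the paddle on its -x side (disc's axes), origin mid-layer. Pressing front and rear layers at once counts as gripping the paddle.
- lock_bar (a joint): How far the brass bar (12 x 12 x 110 mm, tapered nose) is pushed in along the stand's x, in m: 0 withdrawn, nose 68 mm before the shaft's axis; 0.132 fully home on its stop, nose 64 mm past the axis, in the keeper. Starts at 0 to 0.015. Slides with about 3 N, stays where left. Meets the disc at about 0.02 if the slot is out of line; the nose enters when it is within about 0.1 rad.
- tab_mid (a point): Middle of the orange tab standing on the bar's tail: 36 mm wide (stand's y), 14 mm thick (stand's x), from height 113 to 147 mm. This point is 129 mm above the bench and 171 mm before the axis when the bar is at 0; it moves with the bar. Axes as stand: push its -x face towards +x.
- bar_nose (a point): Tip of the bar's nose, 101 mm above the bench.
- tab_front: Broad face layer (5 mm) of the tab on its +x side, origin mid-layer.
- tab_rear: Broad face layer (5 mm) of the tab on its -x side, the one to push, origin mid-layer. Pressing front and rear layers at once counts as gripping the tab.
- connector: Bystander: grey connector shell with an orange end, 48 mm across, 76 mm tall, upright on the base plate beside the column. Origin at its underside.
- insert: Bystander: red connector insert, 42 mm across, 36 mm tall, on the base plate on the column's other side. Origin at its underside.
- wrench: Bystander: steel wrench lying on the bench beside the stand. Origin at the middle of its underside.
- ferrule_jar: Bystander: clear jar with blue cap, 52 mm across, 70 mm tall, beside the stand. Origin at its underside.
- tape: Bystander: yellow tape roll lying flat, 68 mm across, 18 mm high. Origin at its underside.
- spool: Bystander: small empty spool, white flanges 100 mm across, 50 mm high, standing on a flange. Origin at its underside.
- blue_bin: Bystander: open blue bin, 150 x 110 x 60 mm. Origin at its underside.

How it is judged:
By the outcome, as a careful person would: the job done as asked, in the order asked, and still so for the second after the job is handed in, with the robot touching nothing.
It also fails if it takes over 45 s, if anything falls off the work surface, if the arm or the gripper's body presses on something with over 40 N, if the wrist force passes 120 N, or if a joint passes its speed limit or range.

## Working session

There is one attempt and no reset: what is moved stays moved. The work goes in short steps, Python scripts to look and compute and a shell command to move; the robot and the scene stay as the last step left them, time stands still between calls to the robot, and variables do not carry over. Pictures are saved under pics/ and viewed, about 8 in all and at most 12, crops included, and the job is handed in when it is done.

```bash
mkdir -p pics; ls; cat > h.py <<'E'
import numpy as np, cv2
from station import r, vision
def cap(n,f):
    d=vision.capture(n); cv2.imwrite(f'pics/{f}.png',cv2.cvtColor(d['frame'],cv2.COLOR_RGB2BGR)); np.savez(f'pics/{f}.npz',**{k:d[k] for k in d if isinstance(d[k],(np.ndarray,list,tuple))}); return d
def ld(f): return dict(np.load(f'pics/{f}.npz'))
def ray(d,u,v):
    K=np.array(d['K']); p=np.linalg.inv(K)@[u,v,1]; R=np.array(d['orientation']); w=R@[p[0],-p[1],-p[2]]; return np.array(d['xyz']),w
def onz(d,u,v,z):
    o,w=ray(d,u,v); return o+w*(z-o[2])/w[2]
def proj(d,P):
    c=np.array(d['orientation']).T@(np.array(P)-d['xyz']); q=np.array(d['K'])@[c[0],-c[1],-c[2]]; return q[:2]/q[2]
E
python3 - <<'E'
from h import *
for n in('scene','side','wrist'):
    d=cap(n,n+'1'); print(n,d.keys(),np.round(d['xyz'],3),np.round(d['orientation'],2).tolist(),d['K'][0])
a=[cv2.imread(f'pics/{n}1.png') for n in('scene','side')]
E
```

```text
pics
scene dict_keys(['frame', 'K', 'xyz', 'orientation']) [1.469 0.155 0.949] [[-0.14, -0.68, 0.72], [0.99, -0.08, 0.11], [-0.01, 0.73, 0.68]] [412.11528334   0.         255.34550782]
side dict_keys(['frame', 'K', 'xyz', 'orientation']) [ 0.465 -0.907  0.754] [[0.99, 0.1, -0.11], [-0.15, 0.57, -0.81], [-0.01, 0.82, 0.58]] [347.71956256   0.         259.34413653]
wrist dict_keys(['frame', 'K', 'xyz', 'orientation']) [0.322 0.542 0.383] [[-0.39, 0.88, 0.28], [-0.92, -0.38, -0.12], [0.0, -0.3, 0.95]] [274.57425871   0.         252.00387889]
```

View pics/scene1.png

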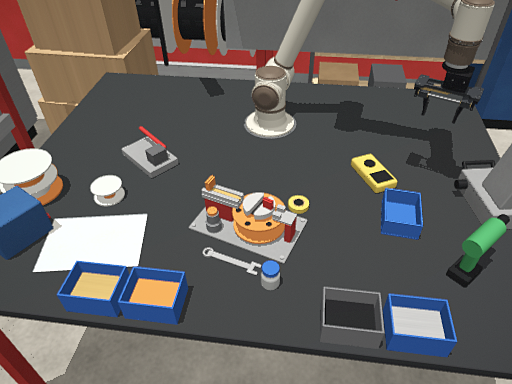

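View pics/side1.png

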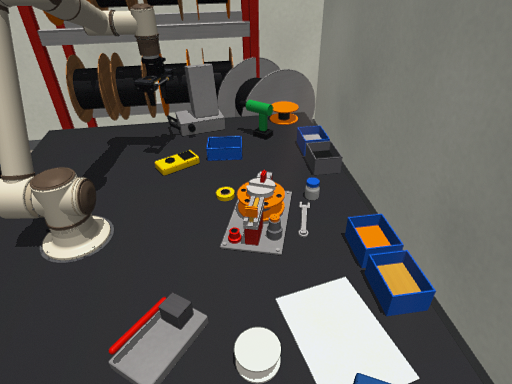

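The scene view shows the stand at about (248,222), the tab at (209,183), the keeper at (288,222) and the paddle at (267,203). The side view shows the tab near (253,208) and the paddle at (264,176). I'll crop both views for detail.

```bash
python3 - <<'E'
from h import *
a=cv2.imread('pics/scene1.png')[170:265,180:320]; b=cv2.imread('pics/side1.png')[162:257,210:350]
f=lambda i:cv2.resize(i,None,fx=5.6,fy=5.6,interpolation=cv2.INTER_CUBIC)
cv2.imwrite('pics/c1.png',cv2.resize(np.vstack([f(a),f(b)]),(590,800))[:, :]) 
cv2.imwrite('pics/c1.png',np.hstack([cv2.resize(a,(400,271*1),interpolation=cv2.INTER_CUBIC),cv2.resize(b,(400,271),interpolation=cv2.INTER_CUBIC)]))
s,d=ld('scene1'),ld('side1')
print('tab',onz(s,209,182,.135),'keeper',onz(s,290,217,.11),'pad',onz(s,267,203,.126),'pad side',onz(d,264,176,.126))
print(r.sense()['ee_rot'])
E
```

```text
tab [ 0.55424403 -0.1241344   0.135     ] keeper [0.64665537 0.12936556 0.11      ] pad [0.61432576 0.05972879 0.126     ] pad side [0.615911  0.0628069 0.126    ]
[[ 9.19115018e-01 -3.93988941e-01 -5.46239160e-04]
 [-3.93989305e-01 -9.19113717e-01 -1.55016550e-03]
 [ 1.08692157e-04  1.63999277e-03 -9.99998649e-01]]
```

View pics/c1.png

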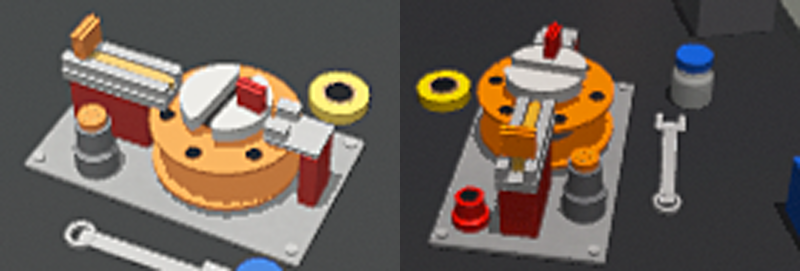

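The slot sits about 60° off, so I'll turn the disc clockwise to 0. The stand's x axis heads about 70° in the world. I'll carry the wrist over the stand with tool x along stand −x and the gripper shut.

```bash
python3 -m jog '{"rot":[[0,0,-5],[0,0,-5],[0,0,-5],[0,0,-5],[0,0,-5],[0,0,-5],[0,0,-5],[0,0,-5],[0,0,-5],[0,0,-5]],"delta_pos":[[21,-34,0],[21,-34,0],[21,-34,0],[21,-34,0],[21,-34,0],[21,-34,0],[21,-34,0],[21,-34,0],[21,-34,0],[21,-34,0]],"grip":[0,0,0,0,0,0,0,0,0,0]}'; python3 -m jog '{"rot":[[0,0,-5],[0,0,-5],[0,0,-5],[0,0,-5],[0,0,-5],[0,0,-5],[0,0,-5],[0,0,0],[0,0,0]],"delta_pos":[[21,-34,0],[21,-34,0],[21,-34,0],[21,-34,0],[21,-34,0],[21,-34,0],[21,-34,0],[0,0,0],[0,0,0]],"grip":[0,0,0,0,0,0,0,0,0]}'
python3 - <<'E'
from h import *
d=cap('wrist','w2'); s=r.sense(); print(np.round(s['ee_rot'],3).tolist(),s['joints'],d['xyz'],s['wrist_force'])
E
```

```text
time_s: 0.98
tcp_pos: [0.4565, 0.2326, 0.2476]
ee_rot: [[0.285, -0.958, -0.0], [-0.958, -0.285, 0.0], [-0.0, 0.0, -1.0]]
wrist_force: [0.6, 0.3, 0.2]
gripper_width: 0.326
time_s: 1.73
tcp_pos: [0.6034, -0.0056, 0.2464]
ee_rot: [[-0.316, -0.949, -0.002], [-0.949, 0.316, -0.0], [0.001, 0.002, -1.0]]
wrist_force: [-0.4, -0.2, -0.5]
gripper_width: 0.005
[[-0.314, -0.95, -0.002], [-0.95, 0.314, 0.0], [0.0, 0.002, -1.0]] [ 1.49499464e+01  1.99750688e+01 -2.80275607e+00 -2.96220038e-02
 -6.73148261e+01 -3.32180005e+01] [ 0.57638817 -0.08455244  0.38317571] [ 1.00563827  0.73820231 -1.00760846]
```

View pics/w2.png

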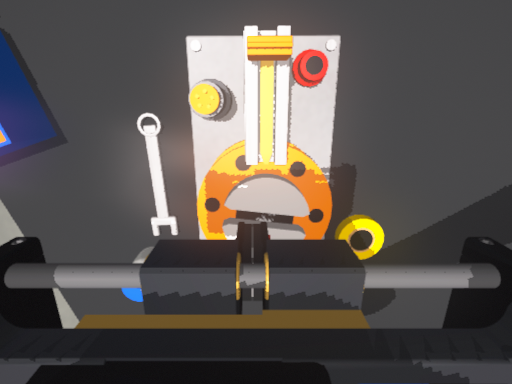

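The wrist view shows −x up: tab (270,46), channel between x≈246 and 289, slot (dark) near (265,217) and running nearly across, and the paddle hidden by the fingers. Casting rays now.

```bash
cat > m.py <<'E'
from h import *
d=ld('w2'); img=cv2.imread('pics/w2.png'); hsv=cv2.cvtColor(img,cv2.COLOR_BGR2HSV)
# channel edges
for v in(70,120,155):
    print(v,[(u,) for u in (0,)] and np.where(np.abs(np.diff(img[v,225:310].min(1).astype(int)))>60)[0]+225)
m=cv2.inRange(hsv,(5,150,60),(20,255,255)); m[:135]=0;m[238:]=0
c=max(cv2.findContours(m,cv2.RETR_EXTERNAL,cv2.CHAIN_APPROX_NONE)[0],key=cv2.contourArea)
p=[q[0] for q in c if q[0][1]<236 and q[0][1]>139 and not 243<q[0][0]<292]
# outermost per row
P=[]
for v in range(150,234,4):
    us=[q[0] for q in p if q[1]==v]
    if us: P+= [onz(d,min(us),v,.08)[:2],onz(d,max(us)+1,v,.08)[:2]]
P=np.array(P);A=np.c_[2*P,np.ones(len(P))];s=np.linalg.lstsq(A,(P**2).sum(1),rcond=None)[0]
print('reel c',s[:2],'R',np.sqrt(s[2]+s[:2]@s[:2]))
g=img[195:240,215:320].min(2)
print(g[::3,::6])
mt=cv2.inRange(hsv,(5,150,60),(25,255,255)); mt[70:]=0; mt[:,:235]=0; mt[:,300:]=0
ys,xs=np.where(mt); print('tab px',xs.min(),xs.max(),ys.min(),ys.max())
for z in(.147,.113):print(z,[onz(d,u,v,z)[:2].round(4) for u,v in((xs.min(),ys.min()),(xs.max()+1,ys.min()),(xs.min(),ys.max()+1),(xs.max()+1,ys.max()+1))])
E
python3 m.py
```

```text
70 [257 275]
120 [257 287]
155 [244 274 286]
reel c [0.54428952 0.03772032] R 0.031193436049372688
[[ 45  46  78 191 190 191 191 191 191 191 191 191 191 191 188  42  41  36]
 [ 52  45 159 190 191 191 191 191 192 192 191 191 190 190 189  58  38  34]
 [ 58  43 189 190 190 190 191 191 191 191 190 189 189 189 189 166  35  33]
 [ 57  41 189 189 190 190 191 189 190 189 189 189 189 189 189 187  34  31]
 [ 57  42 135 189 189 188 189 189 189 190 189 189 190 188 187 187  34  30]
 [ 56  42  41  41 130 165 189 189 190 189 190 189 188 187 187 187  41  47]
 [ 42  42  42  42  52  53  53  54  86 143 172 188 187 188 187 186  48  46]
 [ 41  42  42  40  53  53  53  54 121  52  52  52  51  70 159  71  47  46]
 [ 40  39 107 108 109  82  69 127 120 127  51  49  49  41  32  30  46  45]
 [ 39  38 107 109  54 107 110 110  42 115  81  64  49  37  31  29  29  37]
 [ 37  41 184 184  42  45  52  46  43 109 110 109 110 109  72  28  25  22]
 [ 35  35 182 183  42  46  61  47  41 166 139 115 108 108 106  25  23  22]
 [ 34  34 183 183  40  45  60  44  40 184 185 184 185 185 153  36  23  22]
 [ 23  27 182 182  39  44  60  44  39 160 184 185 184 183 183 110  24  19]
 [ 20  22 250 252  37  43  59  42  38  49 183 183 183 183 183  45  20  17]]
tab px 247 292 35 66
0.147 [array([ 0.5637, -0.1332]), array([ 0.5303, -0.1221]), array([ 0.571 , -0.1119]), array([ 0.5365, -0.1004])]
0.113 [array([ 0.5619, -0.1402]), array([ 0.5237, -0.1275]), array([ 0.5702, -0.1158]), array([ 0.5307, -0.1027])]
```

```bash
python3 -m jog '{"rot":[[0,0,0],[0,0,0],[0,0,0],[0,0,0],[0,0,0]],"delta_pos":[[10,30,0],[10,30,0],[10,30,0],[0,0,0],[0,0,0]],"grip":[0,0,0,0,0]}'
python3 - <<'E'
from h import *
cap('wrist','w3'); print(r.sense()['tcp_pos'])
E
```

```text
time_s: 2.2
tcp_pos: [0.6324, 0.0895, 0.2472]
ee_rot: [[-0.308, -0.952, -0.001], [-0.952, 0.308, 0.0], [0.0, 0.001, -1.0]]
wrist_force: [-0.0, 0.2, 0.1]
gripper_width: 0.007
[0.63224185 0.0882228  0.24737123]
```

View pics/w3.png

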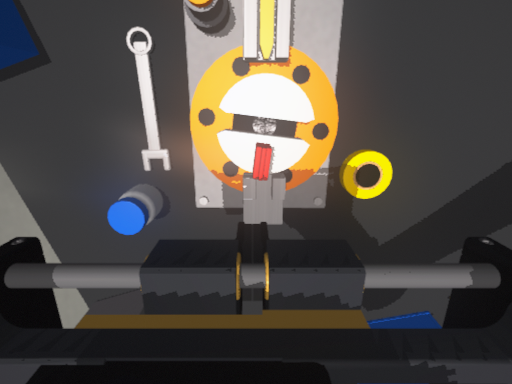

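The disc is now in view at (266,123). The slot runs almost across, from (230,121) to (308,130), with the red paddle at (262,161) pointing at the keeper.

```bash
cat > m2.py <<'E'
from h import *
def circ(P):
    P=np.array(P);A=np.c_[2*P,np.ones(len(P))];s=np.linalg.lstsq(A,(P**2).sum(1),rcond=None)[0]
    return s[:2],np.sqrt(s[2]+s[:2]@s[:2])
d=ld('w3'); img=cv2.imread('pics/w3.png'); hsv=cv2.cvtColor(img,cv2.COLOR_BGR2HSV)
# disc
m=cv2.inRange(hsv,(0,0,150),(180,60,255)); m[:65]=0;m[176:]=0;m[:,:205]=0;m[:,325:]=0
cs=[c for c in cv2.findContours(m,cv2.RETR_EXTERNAL,cv2.CHAIN_APPROX_NONE)[0] if cv2.contourArea(c)>150]
H=[h[0] for h in cv2.convexHull(np.vstack([c for c in cs if c[:,0,1].min()<160]))]
c,R=circ([onz(d,u+.5,v+.5,.11)[:2] for u,v in H if not 245<u<285]); print('disc',c,R)
# reel
m=cv2.inRange(hsv,(5,150,60),(20,255,255)); m[:42]=0;m[200:]=0
cc=max(cv2.findContours(m,cv2.RETR_EXTERNAL,cv2.CHAIN_APPROX_NONE)[0],key=cv2.contourArea)
H=[h[0] for h in cv2.convexHull(cc)]
print('reel',circ([onz(d,u+.5,v+.5,.08)[:2] for u,v in H if v<170 and not 240<u<292]))
# slot edge: lower edge of upper half
up=[c_ for c_ in cs if c_[:,0,1].mean()<115][0]; lo=[c_ for c_ in cs if c_[:,0,1].mean()>=115]
pts=np.array([onz(d,u+.5,up[up[:,0,0]==u,0,1].max()+1,.11)[:2] for u in range(234,304,3)])
k=cv2.fitLine(pts.astype(np.float32),cv2.DIST_HUBER,0,1e-4,1e-4).ravel(); print('slot edge ang',np.degrees(np.arctan2(k[1],k[0])),'dist',abs(k[0]*(c-k[2:])[1]-k[1]*(c-k[2:])[0]))
# paddle
m=cv2.inRange(hsv,(0,150,80),(4,255,255))|cv2.inRange(hsv,(174,150,80),(180,255,255)); m[:130]=0;m[190:]=0;m[:,:245]=0;m[:,285:]=0
pc=max(cv2.findContours(m,cv2.RETR_EXTERNAL,cv2.CHAIN_APPROX_NONE)[0],key=cv2.contourArea); box=cv2.boxPoints(cv2.minAreaRect(pc)); print('paddle',[onz(d,u,v,.144)[:2].round(4).tolist() for u,v in box])
# plate edges z=.01, rows
for n,us in (('L',(170,205)),('R',(328,352))):
    q=[]
    for v in range(165,195,3) if 1 else []:
        g=cv2.GaussianBlur(img,(3,3),0)[v,us[0]:us[1]].mean(1); i=np.argmax(np.abs(np.diff(g))); q.append([us[0]+i+1,v])
    for v in range(20,50,4):
        g=cv2.GaussianBlur(img,(3,3),0)[v,us[0]:us[1]].mean(1); i=np.argmax(np.abs(np.diff(g))); q.append([us[0]+i+1,v])
    w=np.array([onz(d,*p,.01)[:2] for p in q]); k=cv2.fitLine(w.astype(np.float32),cv2.DIST_HUBER,0,1e-4,1e-4).ravel()
    print(n,np.degrees(np.arctan2(k[1],k[0])),'dist to axis',abs(k[0]*(c-k[2:])[1]-k[1]*(c-k[2:])[0]))
# guide / keeper edges at .11
for v in(20,40,55,200,215): 
    g=img[v,230:305].mean(1); e=np.where(np.abs(np.diff(g))>50)[0]+231; print(v,e.tolist(),[onz(d,u,v,.11)[:2].round(4).tolist() for u in(e[0],e[-1])])
E
python3 m2.py
```

```text
disc [0.60009498 0.03466955] 0.0478307185769626
reel (array([0.57678267, 0.03799505]), np.float64(0.059193808417895004))
slot edge ang -24.632225 dist 0.008305264761275629
paddle [[0.6254, 0.0715], [0.6132, 0.0452], [0.6014, 0.0507], [0.6131, 0.0773]]
L 71.82234 dist to axis 0.09383007584140635
R 78.61983 dist to axis 0.10483777546776299
20 [257, 277, 290] [[0.5801, -0.0547], [0.5526, -0.0459]]
40 [257, 277, 290] [[0.5848, -0.0398], [0.5568, -0.0308]]
55 [257, 259, 262, 263, 272, 275, 276, 289] [[0.5885, -0.0282], [0.5609, -0.0193]]Traceback (most recent call last):
  File "m2.py", line 34, in <module>
    g=img[v,230:305].mean(1); e=np.where(np.abs(np.diff(g))>50)[0]+231; print(v,e.tolist(),[onz(d,u,v,.11)[:2].round(4).tolist() for u in(e[0],e[-1])])
                                                                                                                                          ~^^^
IndexError: index 0 is out of bounds for axis 0 with size 0
```

The measurements agree with the given sizes: disc axis (0.600, 0.0347), R 47.8 mm, stand x at 72° and disc angle about +83°. Paddle radius is 29.6 mm and the bar sits at about 7 mm. I'll set the closed fingers on the paddle's ccw side and sweep clockwise.

```bash
python3 -m jog '{"rot":[[0,0,0],[0,0,0],[0,0,0],[0,0,0],[0,0,0],[0,0,0],[0,0,0],[0,0,0]],"delta_pos":[[-24,0,0],[-24,0,0],[0,0,-26],[0,0,-26],[0,0,-26],[0,0,-26],[0,0,0],[0,0,0]],"grip":[0,0,0,0,0,0,0,0]}'
```

```text
time_s: 2.92
tcp_pos: [0.5842, 0.0857, 0.1432]
ee_rot: [[-0.312, -0.95, -0.002], [-0.95, 0.312, -0.001], [0.002, 0.002, -1.0]]
wrist_force: [0.9, 0.7, 0.7]
gripper_width: 0.004
```

```bash
python3 -m jog '{"rot":[[0,0,0],[0,0,0],[0,0,0],[0,0,0],[0,0,0],[0,0,0],[0,0,0],[0,0,0]],"delta_pos":[[6.5,-2,0],[6.5,-2,0],[7,-3,0],[7,-3,0],[4.5,-5,0],[4.5,-5,0],[0,0,0],[0,0,0]],"grip":[0,0,0,0,0,0,0,0]}'
```

```text
time_s: 3.58
tcp_pos: [0.622, 0.0662, 0.1442]
ee_rot: [[-0.313, -0.95, 0.001], [-0.95, 0.313, 0.0], [-0.001, -0.001, -1.0]]
wrist_force: [0.6, 0.1, -0.1]
gripper_width: 0.004
```

```bash
python3 - <<'E'
from h import *
cap('wrist','w4'); cap('scene','s4'); a=cv2.imread('pics/w4.png'); b=cv2.resize(cv2.imread('pics/s4.png')[180:252,212:308],(400,300),interpolation=cv2.INTER_CUBIC)
cv2.imwrite('pics/v4.png',np.hstack([cv2.resize(a,(400,300)),b]))
E
```

```text
(no output)
```

View pics/v4.png

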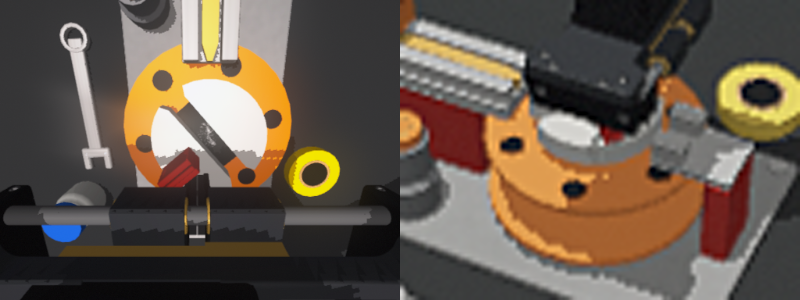

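The paddle is swinging as planned. The wrist view shows the slot from (165,108) to (250,180), about 42° short. Continuing.

```bash
python3 -m jog '{"rot":[[0,0,0],[0,0,0],[0,0,0],[0,0,0],[0,0,0],[0,0,0]],"delta_pos":[[2,-4.5,0],[2,-4.5,0],[0.5,-3,0],[0.5,-3.5,0],[0,0,0],[0,0,0]],"grip":[0,0,0,0,0,0]}'
cat > slot.py <<'E'
import sys
from h import *
n=sys.argv[1]; d=cap('wrist',n); img=cv2.imread(f'pics/{n}.png'); C=np.array([.600,.0347])
# rectify disc top plane: 0.25 mm/px... stand frame, x right, y up
ex=np.array([.309,.951]);ey=np.array([-.951,.309]); S=4
q=np.array([[-60,60],[60,60],[60,-60],[-60,-60]],float)
src=np.float32([proj(d,[*(C+(a*ex+b*ey)/1e3),.11]) for a,b in q]); dst=np.float32([[(a+60)*S,(60-b)*S] for a,b in q])
o=cv2.warpPerspective(img,cv2.getPerspectiveTransform(src,dst),(480,480))
cv2.imwrite(f'pics/{n}r.png',o)
g=o.min(2); pts=[[],[]]
for x in range(-40,-4,2):   # slot edges on the -x half
    col=g[:,int((x+60)*S)]; i0=240
    # find contiguous dark run nearest centre
    dark=np.where(col[100:380]<100)[0]+100
    if len(dark)==0: continue
    runs=np.split(dark,np.where(np.diff(dark)>3)[0]+1); runs=[k for k in runs if 40<len(k)<130]
    if runs:
        k=min(runs,key=lambda k:abs(k.mean()-240)); pts[0].append([x,60-k[0]/S]); pts[1].append([x,60-k[-1]/S])
for p in pts:
    if len(p)>4: p=np.array(p); f=np.polyfit(p[:,0],p[:,1],1); print(len(p),'ang',np.degrees(np.arctan(f[0])),'off',f[1])
s=r.sense(); t=(np.array(s['tcp_pos'])[:2]-C)*1e3; print('tcp stand',t@ex,t@ey,s['tcp_pos'][2],s['wrist_force'])
E
python3 slot.py w5
```

```text
time_s: 4.18
tcp_pos: [0.6269, 0.051, 0.1438]
ee_rot: [[-0.312, -0.95, 0.002], [-0.95, 0.312, 0.0], [-0.001, -0.002, -1.0]]
wrist_force: [1.6, 2.5, -0.1]
gripper_width: 0.005
12 ang 11.17502843249826 off 6.60402097902098
12 ang 14.177568845066794 off -7.257284382284381
tcp stand 23.80670577875003 -20.42973597946986 0.14378874859789056 [ 2.27455625  2.64927288 -1.00340503]
```

View pics/w5r.png

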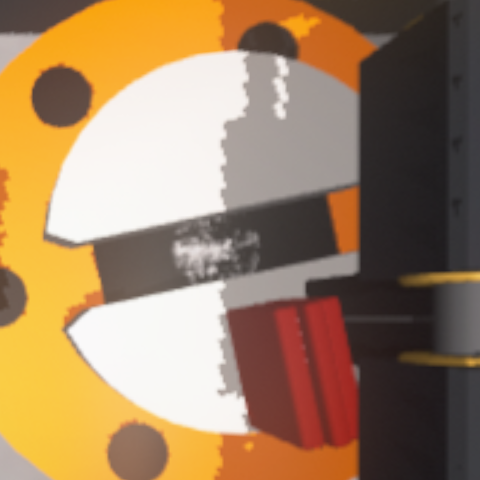

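The rectified view shows the slot tilted about +12.5°, from (100,270) to (335,215), with the paddle at (295,375) held by the finger. One more push of about 7 mm.

```bash
python3 -m jog '{"rot":[[0,0,0],[0,0,0],[0,0,0],[0,0,0],[0,0,0]],"delta_pos":[[0,-2.5,0],[-0.2,-2.5,0],[-0.2,-2,0],[0,0,0],[0,0,0]],"grip":[0,0,0,0,0]}'
python3 slot.py w6
```

```text
time_s: 4.65
tcp_pos: [0.6267, 0.0442, 0.1439]
ee_rot: [[-0.312, -0.95, 0.002], [-0.95, 0.312, 0.0], [-0.001, -0.002, -1.0]]
wrist_force: [5.6, 3.6, -0.4]
gripper_width: -0.0
13 ang -24.890356112460005 off -8.538377829367382
13 ang -28.81813324966324 off -24.846851421938478
tcp stand 17.30422771168608 -22.38683682475726 0.1438681853707699 [ 4.10230336  2.9294634  -0.50790434]
```

View pics/w6r.png

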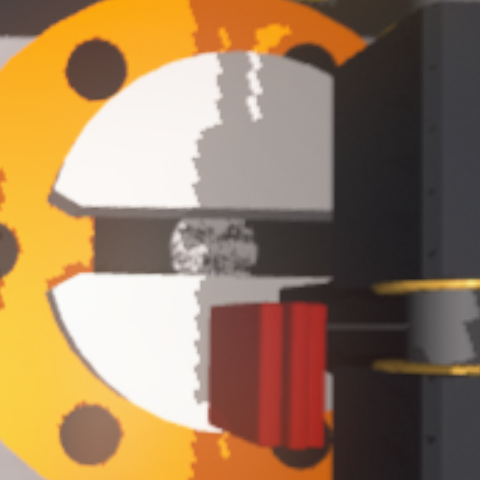

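The slot is within about 1° of the bar's line: upper edge (88,208)→(330,212), lower edge (92,273)→(330,276). I'll back off the paddle, lift, and go behind the tab.

```bash
python3 -m jog '{"rot":[[0,0,0],[0,0,0],[0,0,0],[0,0,0],[0,0,0],[0,0,0],[0,0,0],[0,0,0],[0,0,0],[0,0,0]],"delta_pos":[[2,7,0],[3,7,0],[0,0,25],[0,0,25],[-16,-36,0],[-16,-36,0],[-16,-36,0],[-16,-36,0],[-16,-37,0],[-15,-37,0]],"grip":[0,0,0,0,0,0,0,0,0,0]}'
python3 -m jog '{"rot":[[0,0,0],[0,0,0]],"delta_pos":[[0,0,0],[0,0,0]],"grip":[0,0]}'
python3 - <<'E'
from h import *
d=cap('wrist','w7');cap('side','sd7'); a=cv2.imread('pics/w7.png'); b=cv2.resize(cv2.imread('pics/sd7.png')[150:252,212:348],(400,300),interpolation=cv2.INTER_CUBIC)
cv2.imwrite('pics/v7.png',np.hstack([cv2.resize(a,(400,300)),b])); t=r.sense()['tcp_pos'];t=(np.array(t[:2])-[.6,.0347])*1e3;print(t@[.309,.951],t@[-.951,.309])
E
```

```text
time_s: 5.53
tcp_pos: [0.5336, -0.1612, 0.1934]
ee_rot: [[-0.312, -0.95, -0.003], [-0.95, 0.312, -0.0], [0.001, 0.003, -1.0]]
wrist_force: [1.0, 0.1, -1.1]
gripper_width: 0.002
time_s: 5.7
tcp_pos: [0.534, -0.1617, 0.1934]
ee_rot: [[-0.316, -0.949, -0.003], [-0.949, 0.316, -0.0], [0.001, 0.002, -1.0]]
wrist_force: [-1.5, -0.5, -0.7]
gripper_width: 0.008
-204.8677266244522 1.2542836892609301
```

View pics/v7.png

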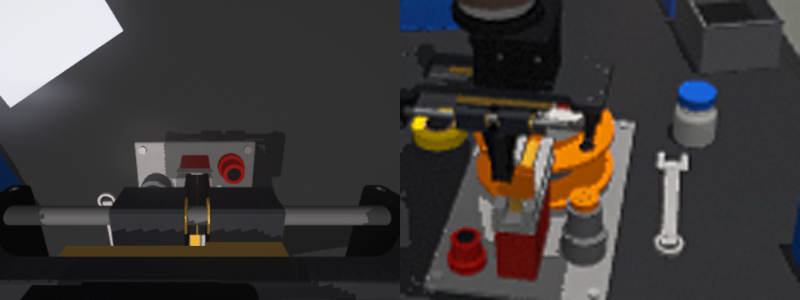

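```bash
python3 - <<'E'
from h import *
d=ld('sd7'); f=lambda P:(lambda p:((p[0]-212)*2.94+400,(p[1]-150)*2.94))(proj(d,P))
print('tip',f([.534,-.1617,.168]))
ex=np.array([.309,.951]);ey=np.array([-.951,.309])
for y in(-.018,.018):
  for z in(.113,.147): print('tab rear',y,z,f([*(np.array([.6,.0347])-.171*ex+y*ey),z]))
E
```

```text
tip (np.float64(503.47503416209867), np.float64(175.0232078198497))
tab rear -0.018 0.113 (np.float64(532.5399779180339), np.float64(198.41732367758))
tab rear -0.018 0.147 (np.float64(531.914348082673), np.float64(171.13775316429982))
tab rear 0.018 0.113 (np.float64(496.6995552588472), np.float64(194.95146548671488))
tab rear 0.018 0.147 (np.float64(495.37011715421744), np.float64(167.74605049934434))
```

```bash
python3 -m jog '{"rot":[[0,0,0],[0,0,0],[0,0,0],[0,0,0]],"delta_pos":[[0,0,-25],[0,0,-26],[0,0,0],[0,0,0]],"grip":[0,0,0,0]}'
python3 -m jog '{"rot":[[0,0,0],[0,0,0],[0,0,0],[0,0,0],[0,0,0],[0,0,0]],"delta_pos":[[3.1,9.5,0],[3.1,9.5,0],[3.1,9.5,0],[3.1,9.5,0],[0,0,0],[0,0,0]],"grip":[0,0,0,0,0,0]}'
python3 -m jog '{"rot":[[0,0,0],[0,0,0],[0,0,0],[0,0,0],[0,0,0],[0,0,0]],"delta_pos":[[1.5,4.8,0],[1.5,4.8,0],[1.5,4.8,0],[1.5,4.8,0],[1.5,4.8,0],[0,0,0]],"grip":[0,0,0,0,0,0]}'
```

```text
time_s: 6.13
tcp_pos: [0.5354, -0.1589, 0.1416]
ee_rot: [[-0.31, -0.951, -0.004], [-0.951, 0.31, -0.0], [0.002, 0.004, -1.0]]
wrist_force: [0.5, -0.4, 0.2]
gripper_width: 0.005
time_s: 6.63
tcp_pos: [0.5484, -0.1209, 0.1429]
ee_rot: [[-0.311, -0.95, 0.001], [-0.95, 0.311, 0.001], [-0.001, -0.0, -1.0]]
wrist_force: [-0.6, -0.6, -0.9]
gripper_width: 0.0
time_s: 7.13
tcp_pos: [0.5559, -0.0971, 0.1425]
ee_rot: [[-0.312, -0.95, 0.0], [-0.95, 0.312, 0.001], [-0.001, -0.0, -1.0]]
wrist_force: [-0.7, -0.5, 0.1]
gripper_width: 0.003
```

TCP is now at x≈−139 mm in the stand frame, so the nose should already be about 28 mm inside the disc with no blocking force. Continuing.

```bash
python3 -m jog '{"rot":[[0,0,0],[0,0,0],[0,0,0],[0,0,0],[0,0,0],[0,0,0],[0,0,0],[0,0,0],[0,0,0]],"delta_pos":[[2.5,7.6,0],[2.5,7.6,0],[2.5,7.6,0],[2.5,7.6,0],[2.5,7.6,0],[2.5,7.6,0],[2.5,7.6,0],[2.5,7.6,0],[2.5,7.6,0]],"grip":[0,0,0,0,0,0,0,0,0]}'
python3 -m jog '{"rot":[[0,0,0],[0,0,0],[0,0,0],[0,0,0],[0,0,0],[0,0,0]],"delta_pos":[[1,3,0],[1,3,0],[0.6,2,0],[0.6,2,0],[0,0,0],[0,0,0]],"grip":[0,0,0,0,0,0]}'; python3 slot.py w8
```

```text
time_s: 7.88
tcp_pos: [0.5782, -0.0288, 0.1425]
ee_rot: [[-0.312, -0.95, -0.0], [-0.95, 0.312, -0.0], [0.0, 0.0, -1.0]]
wrist_force: [-0.6, -2.9, 0.4]
gripper_width: 0.002
time_s: 8.38
tcp_pos: [0.5813, -0.0195, 0.1425]
ee_rot: [[-0.313, -0.95, 0.0], [-0.95, 0.313, 0.001], [-0.001, -0.0, -1.0]]
wrist_force: [-0.2, -0.8, 0.8]
gripper_width: 0.003
6 ang 33.16748369696262 off 9.849999999999982
6 ang 65.69545073406326 off 16.91666666666662
tcp stand -57.319571790346004 1.0088239029703452 0.1424833062007615 [-0.72234351 -1.21605272  0.31086038]
```

```bash
python3 -m jog '{"rot":[[0,0,0],[0,0,0],[0,0,0],[0,0,0]],"delta_pos":[[0.3,1,0],[0.3,1,0],[0.3,1,0],[0,0,0]],"grip":[0,0,0,0]}';python3 -m jog '{"rot":[[0,0,0],[0,0,0],[0,0,0]],"delta_pos":[[0.3,1,0],[0.3,1,0],[0,0,0]],"grip":[0,0,0]}'
```

```text
time_s: 8.77
tcp_pos: [0.5813, -0.0192, 0.1426]
ee_rot: [[-0.313, -0.95, -0.003], [-0.95, 0.313, -0.004], [0.005, 0.002, -1.0]]
wrist_force: [-0.8, -11.1, 1.4]
gripper_width: 0.003
time_s: 9.02
tcp_pos: [0.5813, -0.019, 0.1426]
ee_rot: [[-0.313, -0.95, -0.005], [-0.95, 0.313, -0.006], [0.008, 0.002, -1.0]]
wrist_force: [-0.4, -16.8, 0.8]
gripper_width: 0.006
```

The force is rising with no motion, which fits the stop. I'll give it one slightly firmer press to be sure, then back off and lift.

```bash
python3 -m jog '{"rot":[[0,0,0],[0,0,0],[0,0,0]],"delta_pos":[[0.6,2,0],[0.6,1.5,0],[0,0,0]],"grip":[0,0,0]}'; python3 -m jog '{"rot":[[0,0,0],[0,0,0],[0,0,0],[0,0,0],[0,0,0],[0,0,0],[0,0,0],[0,0,0],[0,0,0]],"delta_pos":[[-5,-15,0],[-5,-15,0],[0,0,30],[0,0,30],[0,0,30],[0,0,20],[10,30,0],[0,0,0],[0,0,0]],"grip":[0,0,0,0,0,0,0,0,0]}'
python3 slot.py w9; python3 - <<'E'
from h import *
cap('scene','s9'); b=cv2.resize(cv2.imread('pics/s9.png')[170:265,180:320],(400,271),interpolation=cv2.INTER_CUBIC); a=cv2.resize(cv2.imread('pics/w9.png'),(400,300))
cv2.imwrite('pics/v9.png',np.hstack([a,cv2.copyMakeBorder(b,0,29,0,0,0)]))
E
```

```text
time_s: 9.27
tcp_pos: [0.5814, -0.0187, 0.1427]
ee_rot: [[-0.313, -0.95, -0.009], [-0.949, 0.314, -0.011], [0.013, 0.005, -1.0]]
wrist_force: [-1.2, -26.8, 3.1]
gripper_width: 0.003
time_s: 10.02
tcp_pos: [0.5842, -0.0098, 0.2527]
ee_rot: [[-0.311, -0.951, 0.001], [-0.951, 0.311, 0.002], [-0.002, -0.001, -1.0]]
wrist_force: [-0.3, 0.2, -0.5]
gripper_width: 0.003
8 ang -7.208950776335586 off 6.011904761904764
8 ang 1.1934894239820246 off -7.104166666666668
tcp stand -48.0329510022702 1.4466757662189682 0.25219854712249384 [-0.61775273 -0.49285633 -0.54022262]
```

View pics/v9.png

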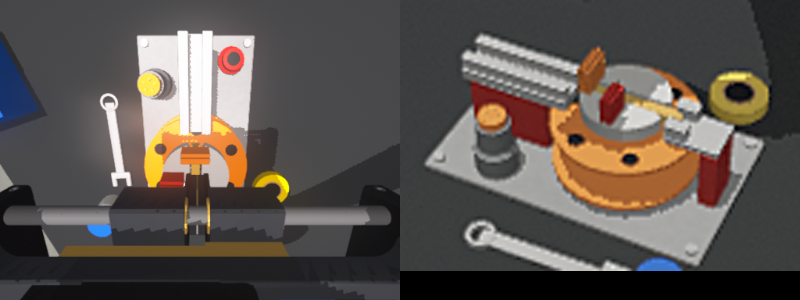

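The bar lies across the disc and into the keeper. The tab is at (195,157) in the wrist half and (592,70) in the scene half. Next I'll measure the tab's position.

```bash
python3 - <<'E'
from h import *
d=ld('w9'); img=cv2.imread('pics/w9.png'); C=np.array([.6,.0347]); ex=np.array([.309,.951]);ey=np.array([-.951,.309])
hsv=cv2.cvtColor(img,cv2.COLOR_BGR2HSV)
col=hsv[170:235,244:256].mean(1).round().astype(int)
for i in range(0,65,2):
    v=170+i; t=(onz(d,250,v,.147)[:2]-C)*1e3; print(v,col[i],(t@ex).round(1),end=' | ')
E
```

```text
170 [  8  67 160] -73.3 | 172 [ 12 106 191] -71.4 | 174 [ 13 164 246] -69.5 | 176 [ 12 168 245] -67.6 | 178 [ 13 171 245] -65.8 | 180 [ 19 174 251] -63.9 | 182 [ 12 174 234] -62.0 | 184 [ 15 138 167] -60.1 | 186 [ 15 140 176] -58.1 | 188 [ 11 160 170] -56.2 | 190 [ 10 165 166] -54.3 | 192 [ 10 167 165] -52.3 | 194 [ 10 172 165] -50.4 | 196 [ 11 182 178] -48.4 | 198 [ 14 200 242] -46.4 | 200 [ 13 205 240] -44.4 | 202 [ 11 187 171] -42.5 | 204 [ 13 206 242] -40.5 | 206 [ 13 209 239] -38.4 | 208 [ 14 209 240] -36.4 | 210 [ 15 190 222] -34.4 | 212 [ 18 163 212] -32.3 | 214 [ 18 158 216] -30.3 | 216 [ 18 160 210] -28.2 | 218 [ 18 163 208] -26.2 | 220 [ 18 161 209] -24.1 | 222 [ 18 166 207] -22.0 | 224 [  9 108  81] -19.9 | 226 [  8 106  78] -17.8 | 228 [  8 106  76] -15.7 | 230 [  8 106  75] -13.5 | 232 [  8 105  73] -11.4 | 234 [  8 104  72] -9.3 |
```

The tab's top face spans about −47 to −33.5 mm, centre −40 against −39 expected, which is within calibration. The arm is 80 mm above everything, so I'm handing in.

```bash
python3 -c "
from station import r,finish_job
print(r.sense()['wrist_force']);print(finish_job())"
```

```text
[-0.14842952 -0.18733785  0.2083893 ]
the job is handed in; nothing more can be done
None
```

The shaft is locked: the brass bar is through the disc's slot and against its stop in the keeper. I handed the job in at about 10 s on the robot's clock.

- **Disc:** I pushed the red paddle clockwise about 83° with the closed fingertips. The last look before moving the bar showed the slot within about 1° of the bar's line.
- **Bar:** I then pushed the orange tab about 125 mm. Nothing blocked it on the way through, and it met a solid stop that held at 27 N.
- **Final picture:** The bar runs across the disc into the keeper. The tab's middle measures about −40 mm, against −39 mm expected when fully home. That 1 mm difference is within the 2 mm camera calibration, so I took the solid stop as confirmation that it is home.
- **Clearance:** The fingertips finished about 80 mm above the stand, with the wrist force near zero. The connector, insert, wrench, jar and tape looked undisturbed; I did not measure them or check the spool and bin, but the arm never came low near either.

**Check that failed:** my automatic slot-angle reading gave wrong numbers once the slot was nearly lined up, probably because of shadow. I read that angle from the rectified picture instead.

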